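# Pull the returns hatch down with the hook pole

### The job

Take the hook pole from its rest, put its hook down through the red ring of the raised sash, and pull the sash smoothly all the way down with the pole alone, then keep pulling on the ring once it sits on the sill with a steady 8 N or so (6 to 11 N) for a good second to bed it, never pulling or pushing harder than 16 N. Then unhook, leaving the sash seated on the sill, and lay the pole back in its rest the way it lay. Do not touch the hatch or sash with the gripper or arm, do not let the sash slam, and leave everything else where it stands.

Things in the scene. Friction and masses are not known exactly. Their poses are not given: they have to be found in the camera images.
- hatch: Returns hatch fixed to the bench: blue steel frame 270 mm wide (y) and 370 mm high with a clear sash sliding up and down in it, and a black rubber sill across its foot that the sash comes down on. Origin: centre of its underside; x points away from the side with the ring, z up. Two uprights 30 x 20 mm stand at y = -125 and +125 mm; the base plate is 120 x 280 x 12 mm. Nothing stands in front of the sash but its ring.
- ring (a point): Centre of the red steel pull ring on the sash's front. The ring lies level (its axis is vertical), inner diameter 30 mm, outer 46 mm, bar 8 mm thick. It sits 55 mm in front (-x of the hatch) of the sash's middle plane, joined to it by a short stem on the far (+x) side of the ring. Same axes as the hatch; it moves with the sash.
- sash (a joint): Height of the sash: 0 m = fully up, it grows as the sash goes down. Fully down means seated on the rubber sill; the sill is set differently each time and the reading does not show it: the sash meets it at some unknown value between 0.092 and 0.110 m, to be found by feel. The partly counterbalanced sash weighs about 300 g, stays where it is left and needs a pull of 1 to 3 N to slide; on the sill the pull rises steeply, by some 5 N for each mm that the hand goes further.
- pole_grip (a point): Grip point of the loose hook pole (150 g, balance point within 15 mm of here), in the middle of the wooden batten's section. Axes are the pole's: x along the pole towards the hook, z up (the hook points down along -z). The batten is 18 mm wide (y) and 36 mm high (z), from x = -142 to +48 mm; a thin brass collar goes on to 54 mm; then an 8 mm steel rod runs along x to 92 mm and turns straight down.
- hook_tip (a point): Lower end of the pole's hook, 92 mm ahead (x) of the grip point and 35 mm below (-z) it. The down-turned leg is 8 mm thick. With the leg through the ring and the rod lying on the ring's front rim, the grip point is 8 mm higher than the ring's centre.
- rest_seat (a point): Where the pole's grip point lies when the pole is in its rest: 73 mm above the bench. The rest is fixed: two yellow forks, 10 mm thick, at x = -100 and +41 mm of this point, x being the pole's direction. Each fork carries the batten's underside 55 mm above the bench, in a slot 23 mm wide with flared cheeks rising to 78 mm, open upward. Under them is a grey plate 12 mm thick. The space between the forks is free for fingers.
- sharpener: Green cast iron hand-crank pencil sharpener screwed to the bench, 110 x 70 x 150 mm, origin at the centre of its underside.
- bell: Brass desk bell, 84 mm across, 58 mm high; a bystander. Origin: centre of its underside.
- stapler: Black stapler, 140 x 36 x 56 mm; a bystander. Origin: centre of its underside.
- vase: White ceramic vase, 96 mm across, 150 mm high; a bystander. Origin: centre of its underside.
- ruler: Orange plastic ruler, 300 x 30 x 4 mm, lying flat; a bystander. Origin: centre of its underside.
- tape: Roll of clear parcel tape lying flat, 100 mm across, 48 mm high; a bystander. Origin: centre of its underside.
- pencup: Blue pencil cup, 72 mm across, 90 mm high; a bystander. Origin: centre of its underside.
There are look-alikes about, which are no part of the job. Of the things shaped like the part that bears pole_grip, the wooden one is meant.

How it is judged:
By the outcome, as a careful person would: the job done as asked, in the order asked, and still so for the second after the job is handed in, with the robot touching nothing.
It also fails if it takes over 58 s, if anything falls off the work surface, if the arm or the gripper's body presses on something with over 40 N, if the wrist force passes 120 N, or if a joint passes its speed limit or range.

### The arm

A 7-joint arm with a two-finger parallel gripper is mounted at the origin on the work surface. World frame = base frame: x ahead of the robot, y to its left, z up, the work surface at z = 0. Lengths are in m, angles in rad, forces in N, time in s.
With the tool pointing down it reaches from about 0.35 to 0.9 m from the base axis. Payload 8.1 kg.
Tool frame: the origin (TCP) lies midway between the tips of the shut fingers; the grasp point (between the pads) lies 19 mm behind it (ctrl.grasp_offset is the distance from the TCP to the grasp point, in m); z points along the fingers, y is the line along which they close (so a half turn about z gives the same grasp; the last joint's range is limited). The gripper opens to 85 mm and grips with 20 to 120 N. Pads are 22 mm wide; open, the fingers measure 114 mm over their backs; the gripper's body (76 mm by 85 mm) begins 54 mm behind the grasp point. The pads swing forward as they close: fully open they stand 13 mm farther back than shut.
Start: joints at [-1.245, 0.434, 0.025, 1.573, -0.012, 1.134, -0.075], TCP at [0.26, 0.568, 0.231] pointing down, gripper open.
Joint ranges: [-2.62, 2.62], [-0.44, 2.09], [-1.27, 1.32], [0.08, 2.57], [-1.32, 4.46], [0.12, 2], [-2.74, 2.74]. Speed limits (rad/s): [2.22, 2.22, 3.01, 3.01, 3.14, 3.14, 3.14].

### API

Orientations are given as a 3x3 rotation matrix whose columns are the frame's x, y, z axes.
In Python, from plant import ctrl gives the robot as it stands.
- The arm moves only by the tool jog_arm, never from a script. Its argument "deltas" is a list of rows, each a list of 7 numbers: the shift along the tool's x, y, z scaled (see below), then the turn, a rotation vector about the tool's x, y, z scaled (see below), then the opening, from 0 (shut) to 1 (fully open). In form: [[dx, dy, dz, wx, wy, wz, claw], ...]. A call has exactly 10 rows; each row shifts and turns the commanded pose from where the row before left it, along the tool's axes as they then stand; what a row does not reach is not made up. The controller multiplies each number of a shift by 30 mm and each number of a turn by 0.12 rad. A row lasts 1/8 s, in which the tool goes at most 62.5 mm and 10.7 degrees, less where a joint would pass 70% of its speed; a pose out of reach is approached as far as the arm can. A call with a number of a shift or a turn outside -1 to 1 is refused whole. A call with a gripper value outside its range is refused whole. The fingers move at their own pace and stop on an object; "squeeze" is the grip in N (left out, the last holds). Time passes only in rows, so rows that do not move let the fingers close, or fill a call up. It gives the time, the measured TCP pose, the force, the opening and the grip force at its end, in the units of the state.
- ctrl.observe(): the state, without advancing time (a new reading comes with each control period).
- ctrl.read_camera(name): name is "scene" or "top" or "wrist"; returns the picture (420x560x3 uint8, blue, green, red); there is no depth.
- ctrl.camera_info(name): a dict with "fx", "fy", "cx", "cy" (pixels), "extrinsics" (4x4, takes a point from world to camera coordinates); the wrist camera has in their place "mount" (4x4, takes a point from camera to tool coordinates, whose origin is the TCP and whose axes are the flange's). Camera axes: x right, y up, looking along -z (the intrinsics and any distortion apply to the point x, -y, -z); pixel columns grow to the right and rows downward; lengths in m; the calibration is good to about 2 mm. A picture is of the moment at which its call begins: read the wrist's pose just before it. camera_info takes no time and is no camera call.
- ctrl.close_job(): hands the job in; it is judged then, once.
Trained networks look in the newest picture that a camera, given by its name, has taken for a name from the list of things; names that differ only in an ending like _2 or _b are one class to them, and where a whole thing is asked for, a point or a joint stands for the part that bears it (a point fixed in the world has none). Each returns a list of dicts, best first, with "conf" (0 to 1); they miss things now and then, are a little off and sometimes report something else, mostly with a low value. They report only what shows in the picture. A call takes as long as a camera call. They do not tell look-alikes from the thing itself.
- ctrl.search_frame(thing, camera): "location" ([column, row] in pixels, amid what is visible of it).
The state is a dict: "clock": time; "joint_pos": joint angles; "dq": joint speeds; "tau": joint torques, N m; "tool_pos": TCP position; "orientation": TCP orientation; "force": force on the tool from outside, world axes, zero at the start; "moment": the same for the moment, N m; "width": opening from 0.0 (shut) to 1.0 (fully open); "finger_force": force on a finger pad.
Only numpy, scipy, OpenCV 4.12 (cv2) and the standard library are available. Lean on these libraries where they do the work, as an engineer would, in place of code of your own. Each camera call takes 0.05 s, during which the arm holds its last target. There are 200 camera calls.

## Working session

There is one attempt and no reset: what is moved stays moved. The work goes in short steps, Python scripts to look and compute and a tool call to move; the robot and the scene stay as the last step left them, time stands still between calls to the robot, and variables do not carry over. Pictures are saved under pics/ and viewed, at most 13 in all, crops included, and the job is handed in when it is done.

Besides the shell and the picture viewer there is one more tool, called after "Call:" as name(argument=value, ...) on one line, values as JSON. jog_arm: Moves the arm, as the interface text tells. Its arguments: {"type":"object","properties":{"deltas":{"type":"array"},"squeeze":{"type":"number"}},"required":["deltas"]}

```bash
ls; mkdir -p pics; python3 - <<'E'
from plant import ctrl
import cv2
for n in("scene","top","wrist"):
    cv2.imwrite(f"pics/{n}0.png",ctrl.read_camera(n)); 
a=cv2.imread("pics/scene0.png");b=cv2.imread("pics/top0.png")
print({k:v for k,v in ctrl.observe().items()})
for n in("scene","top","wrist"): print(n,ctrl.camera_info(n))
for t in["hatch","ring","pole_grip","hook_tip","rest_seat","sharpener","bell","vase","stapler","ruler","tape","pencup"]:
  for n in("scene","top"):
    try: print(t,n,[([round(x) for x in d["location"]],round(d["conf"],2)) for d in ctrl.search_frame(t,n)])
    except Exception as e: print(t,n,e)
E
```

```text
pics
{'clock': 0.15, 'joint_pos': array([-1.24461583,  0.4350768 ,  0.02495289,  1.57386167, -0.01157544,
        1.13400032, -0.07510216]), 'dq': array([-0.00165494, -0.00095125, -0.00131529, -0.00211958, -0.00051461,
       -0.00100028,  0.0020223 ]), 'tau': array([ 2.26408170e-03, -6.70886278e+01,  1.02635980e+00, -3.16449201e+01,
        1.57323852e-02,  9.00535350e-03,  2.75536598e-05]), 'tool_pos': array([0.25973427, 0.56806515, 0.23070761]), 'orientation': array([[-9.09456480e-01,  4.15798945e-01, -3.84635183e-04],
       [ 4.15799105e-01,  9.09455776e-01, -1.13849498e-03],
       [-1.23576321e-04, -1.19534260e-03, -9.99999278e-01]]), 'force': array([-0.41113323,  0.22966492,  0.23683912]), 'moment': array([ 0.0031921 , -0.06048865, -0.01370226]), 'finger_force': 0.0, 'width': 1.0026706854135548}
scene {'fx': 471.76027792014645, 'fy': 471.76027792014645, 'cx': 279.8498158249576, 'cy': 203.7006800866498, 'extrinsics': array([[ 0.04246849,  0.99891286,  0.01922296,  0.0026255 ],
       [-0.69671607,  0.0158195 ,  0.71717254,  0.2421749 ],
       [ 0.71608878, -0.04385018,  0.696
[... 1265 characters left out ...]
hook_tip top [([320, 214], 0.57), ([388, 159], 0.57)]
rest_seat scene [([238, 242], 0.67)]
rest_seat top [([428, 213], 0.4)]
sharpener scene [([142, 228], 0.67)]
sharpener top [([427, 210], 0.57)]
bell scene [([289, 216], 0.58)]
bell top [([260, 251], 0.95)]
vase scene [([402, 210], 0.74), ([240, 244], 0.62), ([288, 217], 0.33)]
vase top [([123, 251], 0.72)]
stapler scene []
stapler top [([211, 252], 0.81), ([320, 157], 0.71), ([261, 254], 0.64), ([120, 251], 0.37)]
ruler scene [([221, 204], 0.86)]
ruler top [([348, 276], 0.9), ([322, 136], 0.4)]
tape scene [([221, 288], 0.76), ([344, 219], 0.54)]
tape top [([325, 157], 0.65)]
pencup scene [([406, 237], 0.61)]
pencup top [([128, 210], 0.83)]
```

View pics/scene0.png

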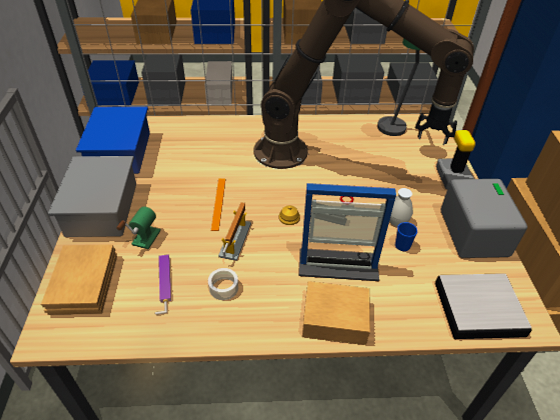

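View pics/top0.png

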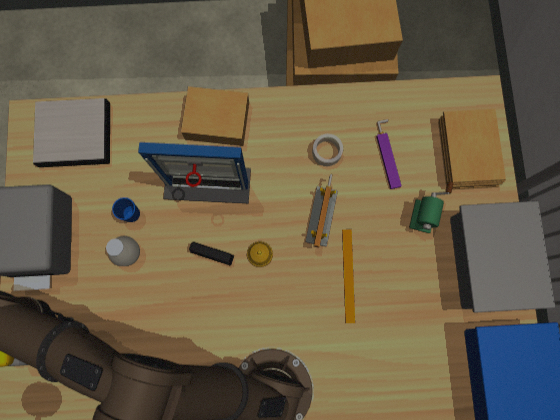

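The scene view shows the wooden pole in its yellow rest at about (235,230), a purple look-alike at (165,280), and the blue hatch at (345,230) with its red ring at (347,199). In the top view the pole is at (322,214) with its hook up at (330,180), and the ring is at (193,178) on the robot's side.

```bash
cat > h.py <<'E'
import numpy as np, cv2
from plant import ctrl
def cam(n, s=None):
    i=ctrl.camera_info(n); K=[i["fx"],i["fy"],i["cx"],i["cy"]]
    if n=="wrist":
        s=s or ctrl.observe(); T=np.eye(4); T[:3,:3]=s["orientation"]; T[:3,3]=s["tool_pos"]
        return K,T@i["mount"]
    return K,np.linalg.inv(i["extrinsics"])
def ray(c,p):
    (fx,fy,cx,cy),T=c
    d=T[:3,:3]@np.array([(p[0]-cx)/fx,-(p[1]-cy)/fy,-1]); return T[:3,3],d/np.linalg.norm(d)
def onz(c,p,z):
    o,d=ray(c,p); return o+d*(z-o[2])/d[2]
def tri(obs):
    A=np.zeros((3,3));b=np.zeros(3);R=[ray(c,p) for c,p in obs]
    for o,d in R:
        M=np.eye(3)-np.outer(d,d);A+=M;b+=M@o
    x=np.linalg.solve(A,b); return x,[round(1e3*np.linalg.norm((np.eye(3)-np.outer(d,d))@(x-o)),1) for o,d in R]
def proj(c,X):
    (fx,fy,cx,cy),T=c; q=np.linalg.inv(T)@np.append(X,1); return np.array([cx+fx*q[0]/-q[2],cy-fy*q[1]/-q[2]])
def Rdown(yaw,half=0):
    # tool z down; tool y at world angle yaw
    y=np.array([np.cos(yaw),np.sin(yaw),0]);z=np.array([0,0,-1.]);return np.c_[np.cross(y,z),y,z]
def plan(pos,R):
    "shift in tool axes (mm) & rotvec (rad) from now to TCP pose; prints per-unit numbers"
    s=ctrl.observe();R0=s["orientation"];d=R0.T@(np.array(pos)-s["tool_pos"])
    w=cv2.Rodrigues(R0.T@R)[0].ravel()
    print("now",s["tool_pos"].round(4),"shift units",(d/0.03).round(2),"turn units",(w/0.12).round(2))
E
python3 - <<'E'
from h import *
np.set_printoptions(precision=3,suppress=True)
s,t=cam("scene"),cam("top")
print("ring",tri([(s,(347,199)),(t,(193,178))]))
print("pole ctr",tri([(s,(236,223)),(t,(322,214))]))
for n,p in dict(poleback=(318,244),poletip=(327,190),bpl=(167,203),bpr=(250,203)).items(): print(n,onz(t,p,.09 if 'pole' in n else .012))
for n,p in dict(bpl=(300,270),bpr=(377,277)).items(): print(n,onz(s,p,.012))
for n,p in dict(bell=(260,251),stap=(211,252),ruler=(348,276),sharp=(427,210),vase=(123,251),tape=(327,150)).items(): print(n,onz(t,p,.04))
a=cv2.imread("pics/top0.png")[120:270,130:370];cv2.imwrite("pics/t1.png",cv2.resize(a,None,fx=3.3,fy=3.3,interpolation=cv2.INTER_CUBIC))
E
```

```text
ring (array([0.612, 0.184, 0.274]), [np.float64(1.0), np.float64(1.0)])
pole ctr (array([ 0.525, -0.188,  0.079]), [np.float64(1.6), np.float64(1.6)])
poleback [ 0.43  -0.169  0.09 ]
poletip [ 0.599 -0.209  0.09 ]
bpl [0.603 0.308 0.012]
bpr [0.587 0.037 0.012]
bpl [0.694 0.038 0.012]
bpr [0.731 0.303 0.012]
bell [0.425 0.011 0.04 ]
stap [0.43  0.166 0.04 ]
ruler [ 0.33 -0.26  0.04]
sharp [ 0.526 -0.531  0.04 ]
vase [0.449 0.443 0.04 ]
tape [ 0.745 -0.225  0.04 ]
```

View pics/t1.png

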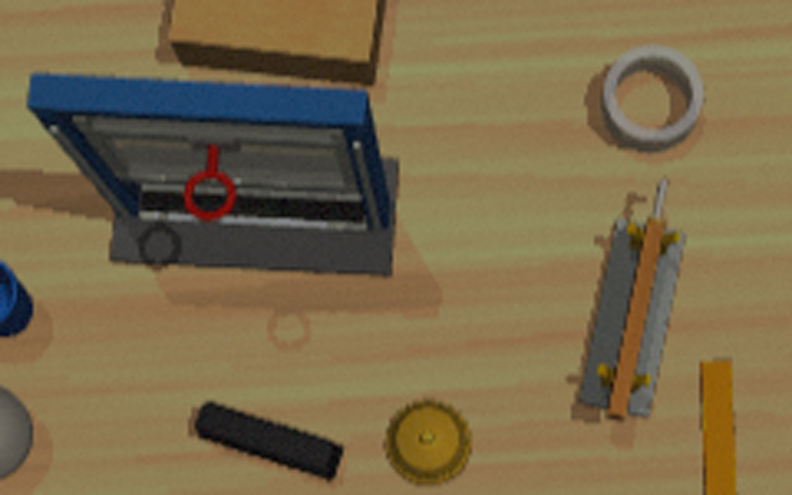

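The crop shows the ring's centre at about (193.6,179) in full-picture pixels. The batten runs from (317,246) to (328.5,187), with the rod ending at (331,174.5).

```bash
python3 - <<'E'
from h import *
np.set_printoptions(precision=3,suppress=True)
t=cam("top")
b,f,e=[onz(t,p,z) for p,z in [((317,246),.091),((328.5,187),.091),((331,175),.077)]]
print(b,f,e,np.linalg.norm(f-b)); u=(f-b);yaw=np.arctan2(u[1],u[0]);print(yaw, b+u*142/190)
plan([.50,-.17,.25],Rdown(yaw+np.pi/2))
E
```

```text
[ 0.424 -0.165  0.091] [ 0.608 -0.215  0.091] [ 0.65  -0.227  0.077] 0.19044965556433416
-0.26318968032579076 [ 0.561 -0.202  0.091]
now [0.26  0.568 0.231] shift units [-17.51 -19.06  -0.62] turn units [ 0.   -0.   -1.38]
```

Call:
jog_arm(deltas=[[-0.5,-0.6,-0.06,0,0,-0.14,1],[-0.9,-1,-0.06,0,0,-0.14,1],[-0.9,-1,-0.06,0,0,-0.14,1],[-0.9,-1,-0.06,0,0,-0.14,1],[-0.9,-1,-0.06,0,0,-0.14,1],[-0.9,-1,-0.06,0,0,-0.14,1],[-0.9,-1,-0.06,0,0,-0.14,1],[-0.9,-1,-0.06,0,0,-0.14,1],[-0.9,-1,-0.06,0,0,-0.14,1],[-0.9,-1,-0.06,0,0,-0.14,1]])

```text
clock: 2.6
tool_pos: [0.4038, 0.2086, 0.2496]
orientation: [[-0.966, 0.257, 0.001], [0.257, 0.966, 0.0], [-0.0, 0.001, -1.0]]
force: [0.5, 0.5, -0.3]
width: 1.001
finger_force: 0.0
```

```bash
python3 - <<'E'
from h import *
plan([.50,-.17,.25],Rdown(-.263+np.pi/2))
E
```

```text
now [0.4038 0.2086 0.2496] shift units [ -6.35 -11.37  -0.02] turn units [0.   0.   0.02]
```

Call:
jog_arm(deltas=[[-0.64,-1,0,0,0,0,1],[-0.64,-1,0,0,0,0,1],[-0.64,-1,0,0,0,0,1],[-0.64,-1,0,0,0,0,1],[-0.64,-1,0,0,0,0,1],[-0.64,-1,0,0,0,0,1],[-0.64,-1,0,0,0,0,1],[-0.64,-1,0,0,0,0,1],[-0.64,-1,0,0,0,0,1],[-0.4,-0.7,0,0,0,0,1]])

```text
clock: 3.85
tool_pos: [0.5071, -0.1207, 0.2494]
orientation: [[-0.966, 0.259, 0.0], [0.259, 0.966, -0.0], [-0.001, -0.0, -1.0]]
force: [0.5, 0.2, -0.4]
width: 1.004
finger_force: 0.0
```

```bash
python3 - <<'E'
from h import *
import pickle
s=ctrl.observe();im=ctrl.read_camera("wrist");cv2.imwrite("pics/w1.png",im);pickle.dump(s,open("w1.pkl","wb"))
print(s["tool_pos"],s["dq"].round(3))
c=cam("wrist",s)
for n in("pole_grip","hook_tip","rest_seat"): print(n,[(d["location"],d["conf"]) for d in ctrl.search_frame(n,"wrist")])
b=np.array([.424,-.165,.091]);f=np.array([.608,-.215,.091])
for X in(b,f,[.65,-.227,.077]): print(proj(c,X))
E
```

```text
[ 0.50714308 -0.12071134  0.24944193] [ 0.31   0.157  0.083 -0.183 -0.099  0.055  0.425]
pole_grip [([223.1, 201.7], 0.85), ([90.6, 309.7], 0.73)]
hook_tip [([223.4, 200.7], 0.9), ([90.3, 309.3], 0.77)]
rest_seat [([539.6, 285.0], 0.75), ([375.0, 62.0], 0.51)]
[210.17402299 112.41721839]
[221.14103642 288.56430924]
[224.64669719 313.01019141]
```

View pics/w1.png

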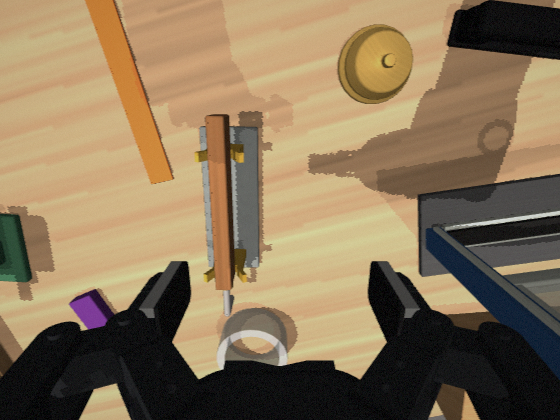

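The wrist view shows the batten from (217,116) to (225,289), the rod on to (228,313), and the two forks at rows 153 and 272. These sit a few px from the prediction, taken while the arm was still settling.

```bash
python3 - <<'E'
from h import *
plan([.545,-.198,.22],Rdown(-.263+np.pi/2))
E
```

```text
now [ 0.5067 -0.1188  0.2492] shift units [-1.92 -2.22  0.97] turn units [ 0.   -0.    0.01]
```

Call:
jog_arm(deltas=[[-0.5,-0.5,0.2,0,0,0,1],[-0.5,-0.6,0.3,0,0,0,1],[-0.5,-0.6,0.3,0,0,0,1],[-0.4,-0.5,0.2,0,0,0,1],[0,0,0,0,0,0,1],[0,0,0,0,0,0,1],[0,0,0,0,0,0,1],[0,0,0,0,0,0,1],[0,0,0,0,0,0,1],[0,0,0,0,0,0,1]])

```text
clock: 5.3
tool_pos: [0.5449, -0.1973, 0.2194]
orientation: [[-0.966, 0.258, 0.0], [0.258, 0.966, 0.0], [-0.0, 0.0, -1.0]]
force: [0.8, 0.1, -0.1]
width: 1.002
finger_force: 0.0
```

```bash
python3 - <<'E'
from h import *
import pickle
s=ctrl.observe();im=ctrl.read_camera("wrist");pickle.dump(s,open("w2.pkl","wb"))
cv2.imwrite("pics/w2.png",im);print(s["tool_pos"],s["dq"].round(3))
c=cam("wrist",s)
b=np.array([.424,-.165,.091]);f=np.array([.608,-.215,.091])
for X in(b,f,[.65,-.227,.077]): print(proj(c,X))
cv2.imwrite("pics/w2c.png",cv2.resize(im[60:360,160:420],None,fx=2,fy=2,interpolation=cv2.INTER_CUBIC))
E
```

```text
[ 0.54485832 -0.19731415  0.21937416] [ 0.001  0.003  0.     0.     0.001 -0.001 -0.001]
[279.09826235  39.52447478]
[277.95927054 256.68217711]
[277.26320601 287.1493758 ]
```

View pics/w2c.png

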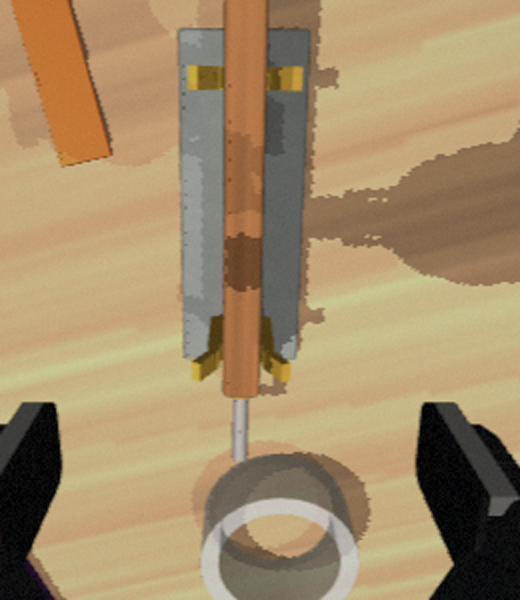

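The crop shows the batten centred between the open fingers. Its front end is at full-picture pixel (280.5,257.5), the rod end at (280,290), and the axis passes (283,60). The tape roll stands clear ahead.

```bash
python3 - <<'E'
from h import *
import pickle
np.set_printoptions(precision=4,suppress=True)
t=cam("top");c1=cam("wrist",pickle.load(open("w1.pkl","rb")));c2=cam("wrist",pickle.load(open("w2.pkl","rb")))
print(tri([(t,(328.5,187)),(c2,(280.5,257.5))]));print(tri([(c1,(225,289)),(c2,(280.5,257.5))]))
print(tri([(t,(317,246)),(c1,(217,115))]))
f=onz(c2,(280.5,257.5),.091);m=onz(c2,(283,60),.091);e=onz(c2,(280,290),.077)
print(f,m,e); u=f-m;u/=np.linalg.norm(u);yaw=np.arctan2(u[1],u[0]);g=f-.048*u;print("yaw",yaw,"grip",g,"tip dist",np.dot(e-f,u))
for k in(0,.012): plan([*(g+u*k)[:2],.12],Rdown(yaw+np.pi/2))
E
```

```text
(array([ 0.6064, -0.2131,  0.0969]), [np.float64(1.0), np.float64(1.0)])
(array([ 0.6137, -0.2137,  0.0836]), [np.float64(0.3), np.float64(0.3)])
(array([ 0.4281, -0.1679,  0.0524]), [np.float64(0.9), np.float64(0.9)])
[ 0.6095 -0.2128  0.091 ] [ 0.439  -0.1658  0.091 ] [ 0.6542 -0.2251  0.077 ]
yaw -0.26941163414621927 grip [ 0.5632 -0.2001  0.091 ] tip dist 0.04630080837273494
now [ 0.5449 -0.1974  0.2193] shift units [-0.61  0.07  3.31] turn units [0.   0.   0.07]
now [ 0.5449 -0.1974  0.2193] shift units [-1.01  0.07  3.31] turn units [0.   0.   0.07]
```

Call:
jog_arm(deltas=[[-0.5,0.03,0.3,0,0,0.07,1],[-0.51,0.03,0.6,0,0,0,1],[0,0,0.8,0,0,0,1],[0,0,0.9,0,0,0,1],[0,0,0.9,0,0,0,1],[0,0,0.8,0,0,0,1],[0,0,0.6,0,0,0,1],[0,0,0.35,0,0,0,1],[0,0,0.15,0,0,0,1],[0,0,0.05,0,0,0,1]])

```text
clock: 6.6
tool_pos: [0.5749, -0.2037, 0.0561]
orientation: [[-0.964, 0.266, 0.001], [0.266, 0.964, -0.0], [-0.001, 0.0, -1.0]]
force: [0.1, 0.7, 1.0]
width: 0.999
finger_force: 0.0
```

Call:
jog_arm(deltas=[[0,0,0,0,0,0,0.6],[0,0,0,0,0,0,0.4],[0,0,0,0,0,0,0.3],[0,0,0,0,0,0,0.2],[0,0,0,0,0,0,0],[0,0,0,0,0,0,0],[0,0,0,0,0,0,0],[0,0,0,0,0,0,0],[0,0,0,0,0,0,0],[0,0,0,0,0,0,0]], squeeze=100)

```text
clock: 7.85
tool_pos: [0.5747, -0.2036, 0.0562]
orientation: [[-0.964, 0.266, 0.001], [0.266, 0.964, 0.0], [-0.0, 0.0, -1.0]]
force: [-1.2, 1.1, 7.2]
width: 0.198
finger_force: 97.4
```

```bash
python3 - <<'E'
from h import *
import pickle
s=ctrl.observe();pickle.dump(s,open("grasp.pkl","wb"));print(s)
cv2.imwrite("pics/w3.png",ctrl.read_camera("wrist"))
E
```

```text
{'clock': 7.85, 'joint_pos': array([ 0.00391165,  0.61893193,  0.36739581,  1.81052135, -0.30522348,
        0.76752787,  1.83195998]), 'dq': array([ 0.00014149, -0.00045778, -0.00143567,  0.00235692,  0.0011351 ,
        0.00020747,  0.00078537]), 'tau': array([  0.09978936, -66.34790182,   7.60041207, -22.6226449 ,
         0.0768535 ,  -0.60112892,   0.09125058]), 'tool_pos': array([ 0.57473442, -0.20362357,  0.05624294]), 'orientation': array([[-9.63934446e-01,  2.66139256e-01,  5.28769508e-04],
       [ 2.66139354e-01,  9.63934556e-01,  1.23372722e-04],
       [-4.76864877e-04,  2.59649592e-04, -9.99999853e-01]]), 'force': array([-1.22785928,  1.07094651,  7.17251201]), 'moment': array([ 0.14039167,  0.27256339, -0.05548818]), 'finger_force': 97.42405772209167, 'width': 0.19815977498402113}
```

View pics/w3.png

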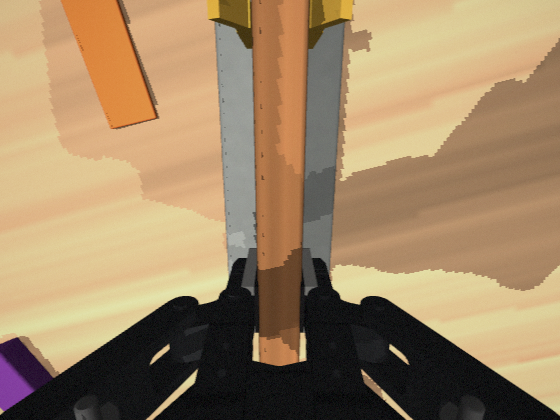

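The gripper holds the batten between the forks with the pads square on it. Next I lift straight up.

Call:
jog_arm(deltas=[[0,0,-0.2,0,0,0,0],[0,0,-0.4,0,0,0,0],[0,0,-0.6,0,0,0,0],[0,0,-0.8,0,0,0,0],[0,0,-1,0,0,0,0],[0.3,0,-1,0,0,0,0],[0.6,0.4,-1,0,0,0,0],[0.6,0.8,-1,0,0,0,0],[0.6,1,-1,0,0,0,0],[0.6,1,-1,0,0,0,0]])

```text
clock: 9.15
tool_pos: [0.5214, -0.0889, 0.298]
orientation: [[-0.964, 0.267, 0.001], [0.267, 0.964, 0.0], [-0.001, 0.0, -1.0]]
force: [1.0, 0.5, -0.7]
width: 0.198
finger_force: 97.5
```

```bash
python3 - <<'E'
from h import *
plan([.43,.15,.36],Rdown(-.08+np.pi/2));s=ctrl.observe();print(s["force"],s["moment"],s["finger_force"])
E
```

```text
now [ 0.5214 -0.0889  0.298 ] shift units [ 5.06  6.86 -2.07] turn units [ 0.    0.01 -1.58]
[ 1.00869433  0.48737291 -0.66048695] [ 0.03181098 -0.08509106  0.04349269] 97.52301335334778
```

Call:
jog_arm(deltas=[[0.3,0.4,-0.2,0,0,-0.8,0],[0.7,0.8,-0.4,0,0,-0.8,0],[0.9,1,-0.5,0,0,0,0],[0.9,1,-0.5,0,0,0,0],[0.9,1,-0.4,0,0,0,0],[0,1,0,0,-0.9,0,0],[0,1,0,0,-0.9,0,0],[0,0.8,0,0,-0.9,0,0],[0,0.4,0,0,-0.8,0,0],[0,0.1,0,0,0,0,0]])

```text
clock: 10.4
tool_pos: [0.4325, 0.1467, 0.3564]
orientation: [[-0.91, 0.075, 0.408], [0.069, 0.997, -0.031], [-0.409, 0.0, -0.913]]
force: [0.1, -0.3, -1.1]
width: 0.195
finger_force: 97.5
```

Call:
jog_arm(deltas=[[0,0,0,0,0,0,0],[0,0,0,0,0,0,0],[0,0,0,0,0,0,0],[0,0,0,0,0,0,0],[0,0,0,0,0,0,0],[0,0,0,0,0,0,0],[0,0,0,0,0,0,0],[0,0,0,0,0,0,0],[0,0,0,0,0,0,0],[0,0,0,0,0,0,0]])

```text
clock: 11.65
tool_pos: [0.4338, 0.1464, 0.3558]
orientation: [[-0.91, 0.077, 0.407], [0.07, 0.997, -0.031], [-0.408, 0.0, -0.913]]
force: [-0.0, 0.0, -2.1]
width: 0.195
finger_force: 97.5
```

```bash
python3 - <<'E'
from h import *
import pickle
s=ctrl.observe();im=ctrl.read_camera("wrist");pickle.dump(s,open("w4.pkl","wb"));cv2.imwrite("pics/w4.png",im)
print(s["tool_pos"],s["orientation"],s["dq"].round(3))
print(proj(cam("wrist",s),np.array([.612,.184,.274])))
print([(d["location"],d["conf"]) for d in ctrl.search_frame("ring","wrist")])
E
```

```text
[0.43383962 0.1463893  0.35581273] [[-9.10344669e-01  7.71744967e-02  4.06591540e-01]
 [ 7.04781665e-02  9.97017601e-01 -3.14441082e-02]
 [-4.07805605e-01  3.08499251e-05 -9.13068775e-01]] [ 0.001 -0.     0.002  0.001 -0.    -0.001 -0.001]
[325.78604969 298.66024034]
[([353.2, 262.2], 0.88)]
```

View pics/w4.png

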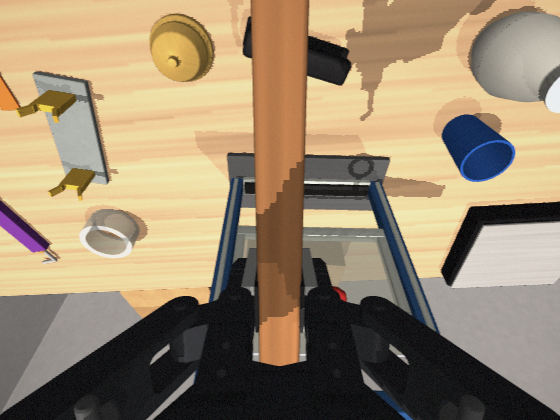

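The view shows the base plate's front edge from (229,153) to (389,158). The red ring peeks out at (342,295) right of the finger, close to its predicted place at (326,299).

```bash
python3 - <<'E'
from h import *
import pickle
np.set_printoptions(precision=4,suppress=True)
s=pickle.load(open("w4.pkl","rb"));c=cam("wrist",s);t=cam("top");sc=cam("scene")
im=cv2.imread("pics/w4.png");a=cv2.imread("pics/top0.png")
p,q=[onz(c,x,.012) for x in((229,153),(389,158))];print(p,q,np.linalg.norm(q-p))
d=q-p;yw=np.arctan2(-d[0],d[1]);print("yaw wrist",yw)
# tri with top for corners
print(tri([(c,(229,153)),(t,(249.5,203))]),tri([(c,(389,158)),(t,(164,199))]))
p2,q2=[onz(t,x,.012) for x in((130+391/3.3,120+274/3.3),(130+111/3.3,120+262/3.3))];d2=q2-p2;print(p2,q2,"yaw top",np.arctan2(-d2[0],d2[1]))
# top frame edge in top view at z=.37: corners front
p3,q3=[onz(t,x,.37) for x in((130+367/3.3,120+123/3.3),(130+30/3.3,120+106/3.3))];d3=q3-p3;print(p3,q3,"yaw",np.arctan2(-d3[0],d3[1]),np.linalg.norm(d3))
for yaw,m in((np.arctan2(-d2[0],d2[1]),(p+q+p2+q2)/4),):
    print("ring pred xy if y=0: ",m+np.array([np.cos(yaw),np.sin(yaw),0])*.005)
# red blob centroid in top and scene
for n in("top0","scene0"):
    b=cv2.imread(f"pics/{n}.png").astype(int);mk=(b[...,2]>120)&(b[...,1]<60)&(b[...,0]<70)
    y,x=np.nonzero(mk);k=(x>170)&(x<365)&(y>150)&(y<230);print(n,x[k].min(),x[k].max(),y[k].min(),y[k].max(),k.sum())
E
```

```text
[0.5854 0.0508 0.012 ] [0.6163 0.3207 0.012 ] 0.2715887413933263
yaw wrist -0.11378637495614201
(array([ 0.5939,  0.043 , -0.0058]), [np.float64(4.6), np.float64(4.6)]) (array([0.6159, 0.3188, 0.013 ]), [np.float64(1.5), np.float64(1.5)])
[0.5875 0.0418 0.012 ] [0.6153 0.3188 0.012 ] yaw top -0.1001057528964031
[0.6343 0.0407 0.37  ] [0.6634 0.3079 0.37  ] yaw -0.10840751001016535 0.26875706476957306
ring pred xy if y=0:  [0.6061 0.1825 0.012 ]
top0 186 200 172 185 37
scene0 340 352 196 201 20
```

```bash
python3 - <<'E'
from h import *
R=Rdown(-.105+np.pi/2);s=ctrl.observe();plan([.529,.190,.328],R)
d=R.T@(np.array([.529,.190,.328])-s["tool_pos"]);print((d/.03).round(2))
E
```

```text
now [0.4338 0.1464 0.3558] shift units [-2.41  1.69  2.09] turn units [0.05 3.5  0.23]
[-3.    1.78  0.93]
```

Call:
jog_arm(deltas=[[0,0,0,0.01,0.87,0.06,0],[0,0,0,0.01,0.88,0.06,0],[0,0,0,0.01,0.88,0.06,0],[0,0,0,0.01,0.87,0.06,0],[-0.5,0.4,0.1,0,0,0,0],[-0.7,0.5,0.2,0,0,0,0],[-0.7,0.4,0.2,0,0,0,0],[-0.6,0.3,0.2,0,0,0,0],[-0.4,0.15,0.15,0,0,0,0],[-0.1,0.03,0.08,0,0,0,0]])

```text
clock: 13.0
tool_pos: [0.5294, 0.1904, 0.3274]
orientation: [[-0.994, 0.106, 0.0], [0.106, 0.994, 0.001], [-0.0, 0.001, -1.0]]
force: [0.4, 0.0, -1.5]
width: 0.193
finger_force: 97.5
```

```bash
python3 - <<'E'
from h import *
a=ctrl.read_camera("scene");b=ctrl.read_camera("top");s=ctrl.observe()
print(s["tool_pos"],s["force"]);plan([.529,.190,.328],Rdown(-.105+np.pi/2))
A=cv2.resize(a[150:290,270:420],None,fx=4,fy=4,interpolation=cv2.INTER_CUBIC)[:,:400]
B=cv2.resize(b[110:250,120:260],None,fx=4,fy=4,interpolation=cv2.INTER_CUBIC)[:,:400]
cv2.imwrite("pics/s5.png",np.hstack([A,B]));cv2.imwrite("pics/s5f.png",a);cv2.imwrite("pics/t5f.png",b)
E
```

```text
[0.52883465 0.18991236 0.32763862] [ 0.30923923  0.20517053 -1.6074528 ]
now [0.5288 0.1899 0.3276] shift units [-0.01  0.   -0.01] turn units [ 0.01 -0.   -0.01]
```

View pics/s5.png

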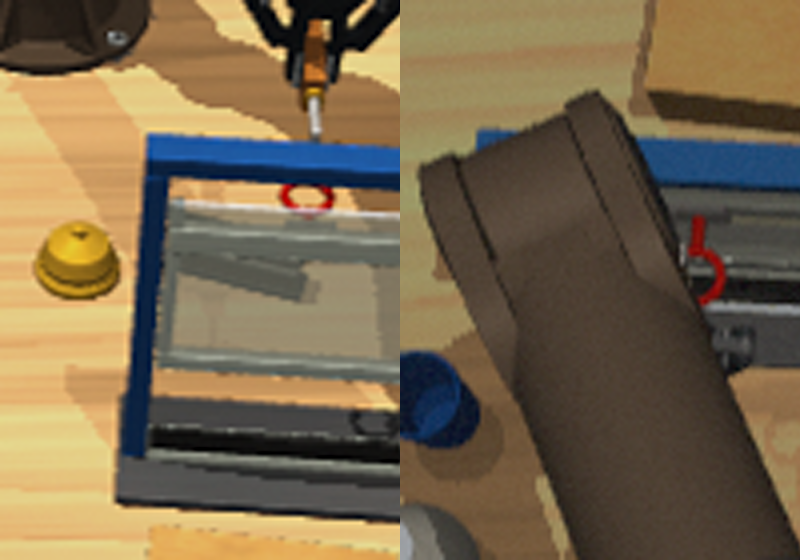

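```bash
python3 - <<'E'
from h import *
s=ctrl.observe();sc=cam("scene");t=cam("top");u=np.array([np.cos(.105),-np.sin(.105),0])
g=s["tool_pos"]-.012*u+[0,0,.017]
for k in(.048,.054,.075,.092): print(k,proj(sc,g+k*u),proj(t,g+k*u))
print("ring",proj(sc,np.array([.609,.182,.274])),proj(t,np.array([.609,.182,.274])), proj(t,np.array([.612,.184,.274])))
E
```

```text
0.048 [347.98817237 172.95489976] [187.92068788 188.35147934]
0.054 [348.06498894 174.16677744] [188.10695955 186.14582765]
0.075 [348.33732003 178.46314204] [188.7563742  178.45607783]
0.092 [348.56181955 182.0049034 ] [189.27921955 172.26504125]
ring [346.1125811  198.39517254] [193.18202735 178.77686392] [192.43785992 177.77575331]
```

Call:
jog_arm(deltas=[[0,0,0.2,0,0,0,0],[0,0,0.2,0,0,0,0],[0,0,0.2,0,0,0,0],[0,0,0.2,0,0,0,0],[0,0,0.2,0,0,0,0],[0,0,0.2,0,0,0,0],[0,0,0.2,0,0,0,0],[0,0,0.2,0,0,0,0],[0,0,0.15,0,0,0,0],[0,0,0.1,0,0,0,0]])

```text
clock: 14.35
tool_pos: [0.529, 0.19, 0.2722]
orientation: [[-0.994, 0.106, -0.0], [0.106, 0.994, 0.001], [0.0, 0.001, -1.0]]
force: [-0.2, -0.1, -0.2]
width: 0.201
finger_force: 97.5
```

```bash
python3 - <<'E'
from h import *
a=ctrl.read_camera("scene");s=ctrl.observe()
print(s["tool_pos"],s["force"],s["moment"])
A=cv2.resize(a[150:240,290:390],None,fx=6,fy=6,interpolation=cv2.INTER_CUBIC)
cv2.imwrite("pics/s6.png",A)
E
```

```text
[0.52883396 0.18997933 0.27191639] [-0.45830403 -0.20482519 -2.23381977] [-0.04718315 -0.03012182  0.04208867]
```

View pics/s6.png

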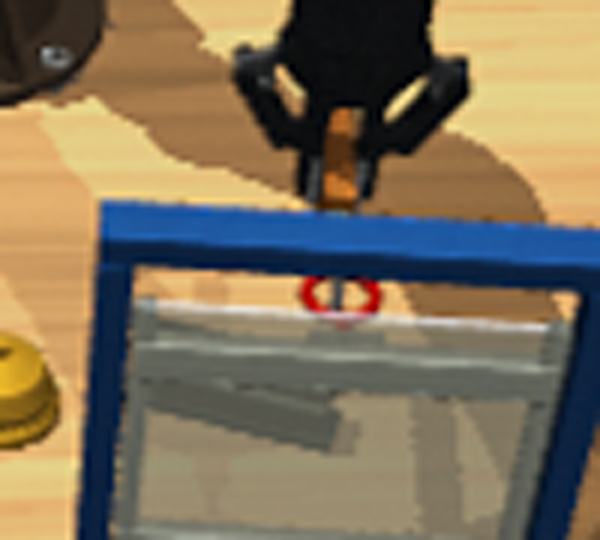

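The hook leg stands inside the red ring: leg at crop column 337, ring 302 to 380, and the ring has not moved. Now the pull.

Call:
jog_arm(deltas=[[0,0,0.06,0,0,0,0],[0,0,0.07,0,0,0,0],[0,0,0.08,0,0,0,0],[0,0,0.08,0,0,0,0],[0,0,0.1,0,0,0,0],[0,0,0.12,0,0,0,0],[0,0,0.14,0,0,0,0],[0,0,0.15,0,0,0,0],[0,0,0.15,0,0,0,0],[0,0,0.15,0,0,0,0]])

```text
clock: 15.65
tool_pos: [0.529, 0.1901, 0.2391]
orientation: [[-0.994, 0.106, 0.0], [0.106, 0.994, 0.001], [-0.0, 0.001, -1.0]]
force: [0.7, -0.2, -0.8]
width: 0.198
finger_force: 97.7
```

Call:
jog_arm(deltas=[[0,0,0.15,0,0,0,0],[0,0,0.15,0,0,0,0],[0,0,0.15,0,0,0,0],[0,0,0.15,0,0,0,0],[0,0,0.15,0,0,0,0],[0,0,0.15,0,0,0,0],[0,0,0.15,0,0,0,0],[0,0,0.15,0,0,0,0],[0,0,0.15,0,0,0,0],[0,0,0.12,0,0,0,0]])

```text
clock: 16.9
tool_pos: [0.5289, 0.1901, 0.1951]
orientation: [[-0.994, 0.106, -0.0], [0.106, 0.994, 0.001], [0.0, 0.001, -1.0]]
force: [-0.1, -0.8, -0.1]
width: 0.195
finger_force: 97.7
```

```bash
python3 - <<'E'
from h import *
for i in range(3):
    a=ctrl.read_camera("scene");s=ctrl.observe();print(s["tool_pos"].round(4),s["force"].round(2),s["moment"].round(2))
b=a.astype(int);mk=(b[...,2]>120)&(b[...,1]<60)&(b[...,0]<70);y,x=np.nonzero(mk);k=(x>320)&(x<375)&(y>180)&(y<300);print(x[k].min(),x[k].max(),y[k].min(),y[k].max())
for z in(.274,.21,.19): print(z,proj(cam("scene"),np.array([.609,.182,z])))
cv2.imwrite("pics/s7.png",a)
E
```

```text
[0.5287 0.19   0.1946] [-0.8   0.01 -1.27] [ 0.03 -0.09 -0.05]
[0.5287 0.19   0.1948] [-0.2   0.19 -1.31] [ 0.02  0.02 -0.05]
[0.5287 0.1901 0.195 ] [-0.17 -0.11 -1.47] [-0.07  0.03 -0.02]
338 350 210 217
0.274 [346.1125811  198.39517254]
0.21 [343.87439417 212.25604076]
0.19 [343.20065053 216.42846784]
```

Call:
jog_arm(deltas=[[0,0,0.05,0,0,0,0],[0,0,0.05,0,0,0,0],[0,0,0.05,0,0,0,0],[0,0,0.05,0,0,0,0],[0,0,0.05,0,0,0,0],[0,0,0.05,0,0,0,0],[0,0,0.05,0,0,0,0],[0,0,0.04,0,0,0,0],[0,0,0.03,0,0,0,0],[0,0,0.02,0,0,0,0]])

```text
clock: 18.3
tool_pos: [0.529, 0.1902, 0.1821]
orientation: [[-0.994, 0.106, 0.0], [0.106, 0.994, 0.001], [0.0, 0.001, -1.0]]
force: [-0.1, 0.2, 0.1]
width: 0.199
finger_force: 97.7
```

Call:
jog_arm(deltas=[[0,0,0.01,0,0,0,0],[0,0,0.01,0,0,0,0],[0,0,0.01,0,0,0,0],[0,0,0.01,0,0,0,0],[0,0,0.01,0,0,0,0],[0,0,0.01,0,0,0,0],[0,0,0.01,0,0,0,0],[0,0,0,0,0,0,0],[0,0,0,0,0,0,0],[0,0,0,0,0,0,0]])

```text
clock: 19.55
tool_pos: [0.529, 0.1901, 0.1801]
orientation: [[-0.994, 0.106, 0.0], [0.106, 0.994, 0.001], [0.0, 0.001, -1.0]]
force: [0.2, -0.1, -0.5]
width: 0.197
finger_force: 97.7
```

```bash
cat > f.py <<'E'
from h import *
F=[]
for i in range(4):
    ctrl.read_camera("scene");s=ctrl.observe();F.append(np.r_[s["force"],s["moment"]])
print(s["clock"],s["tool_pos"].round(4),np.mean(F,0).round(2),np.std(F,0).round(2)[2])
E
python3 f.py
```

```text
19.75 [0.529  0.1902 0.1801] [ 0.04 -0.2  -0.44 -0.02 -0.07  0.01] 0.07
```

Call:
jog_arm(deltas=[[0,0,0.01,0,0,0,0],[0,0,0.01,0,0,0,0],[0,0,0.01,0,0,0,0],[0,0,0.01,0,0,0,0],[0,0,0.01,0,0,0,0],[0,0,0.01,0,0,0,0],[0,0,0.01,0,0,0,0],[0,0,0.01,0,0,0,0],[0,0,0,0,0,0,0],[0,0,0,0,0,0,0]])

```text
clock: 21.0
tool_pos: [0.529, 0.1901, 0.1777]
orientation: [[-0.994, 0.106, 0.0], [0.106, 0.994, 0.001], [0.0, 0.001, -1.0]]
force: [-1.1, 0.9, -0.4]
width: 0.194
finger_force: 97.7
```

Call:
jog_arm(deltas=[[0,0,0.01,0,0,0,0],[0,0,0.01,0,0,0,0],[0,0,0.01,0,0,0,0],[0,0,0.01,0,0,0,0],[0,0,0.01,0,0,0,0],[0,0,0.01,0,0,0,0],[0,0,0,0,0,0,0],[0,0,0,0,0,0,0],[0,0,0,0,0,0,0],[0,0,0,0,0,0,0]])

```text
clock: 22.25
tool_pos: [0.529, 0.1902, 0.1759]
orientation: [[-0.994, 0.106, 0.0], [0.106, 0.994, 0.001], [0.0, 0.001, -1.0]]
force: [0.4, 0.2, 0.0]
width: 0.199
finger_force: 97.7
```

Call:
jog_arm(deltas=[[0,0,0.01,0,0,0,0],[0,0,0.01,0,0,0,0],[0,0,0.01,0,0,0,0],[0,0,0.01,0,0,0,0],[0,0,0.01,0,0,0,0],[0,0,0.01,0,0,0,0],[0,0,0.01,0,0,0,0],[0,0,0,0,0,0,0],[0,0,0,0,0,0,0],[0,0,0,0,0,0,0]])

```text
clock: 23.5
tool_pos: [0.529, 0.1902, 0.1738]
orientation: [[-0.994, 0.106, 0.0], [0.106, 0.994, 0.001], [0.0, 0.001, -1.0]]
force: [0.1, -0.3, -0.9]
width: 0.195
finger_force: 97.7
```

Call:
jog_arm(deltas=[[0,0,0.01,0,0,0,0],[0,0,0.01,0,0,0,0],[0,0,0.01,0,0,0,0],[0,0,0.01,0,0,0,0],[0,0,0.01,0,0,0,0],[0,0,0.01,0,0,0,0],[0,0,0.01,0,0,0,0],[0,0,0,0,0,0,0],[0,0,0,0,0,0,0],[0,0,0,0,0,0,0]])

```text
clock: 24.75
tool_pos: [0.529, 0.1902, 0.1717]
orientation: [[-0.994, 0.106, 0.0], [0.106, 0.994, 0.001], [0.0, 0.001, -1.0]]
force: [-0.7, -0.3, -0.1]
width: 0.201
finger_force: 97.7
```

Call:
jog_arm(deltas=[[0,0,0.01,0,0,0,0],[0,0,0.01,0,0,0,0],[0,0,0.01,0,0,0,0],[0,0,0.01,0,0,0,0],[0,0,0.01,0,0,0,0],[0,0,0.01,0,0,0,0],[0,0,0.01,0,0,0,0],[0,0,0.01,0,0,0,0],[0,0,0,0,0,0,0],[0,0,0,0,0,0,0]])

```text
clock: 26.0
tool_pos: [0.5291, 0.1902, 0.1694]
orientation: [[-0.994, 0.106, 0.0], [0.106, 0.994, 0.001], [-0.0, 0.001, -1.0]]
force: [-0.7, 0.2, 2.9]
width: 0.194
finger_force: 98.1
```

```bash
python3 f.py
```

```text
26.2 [0.5291 0.1902 0.1694] [-0.77 -0.37  2.2  -0.05 -0.07 -0.04] 0.33
```

Call:
jog_arm(deltas=[[0,0,0.01,0,0,0,0],[0,0,0.01,0,0,0,0],[0,0,0.01,0,0,0,0],[0,0,0,0,0,0,0],[0,0,0,0,0,0,0],[0,0,0,0,0,0,0],[0,0,0,0,0,0,0],[0,0,0,0,0,0,0],[0,0,0,0,0,0,0],[0,0,0,0,0,0,0]])

```text
clock: 27.45
tool_pos: [0.5291, 0.1903, 0.1689]
orientation: [[-0.994, 0.106, 0.001], [0.106, 0.994, 0.002], [-0.0, 0.002, -1.0]]
force: [-3.0, 0.3, 7.8]
width: 0.198
finger_force: 99.0
```

```bash
python3 f.py
```

```text
27.65 [0.5291 0.1903 0.1689] [-3.2  -1.02  8.48 -0.23  0.15 -0.1 ] 0.39
```

Call:
jog_arm(deltas=[[0,0,-0.01,0,0,0,0],[0,0,0,0,0,0,0],[0,0,0,0,0,0,0],[0,0,0,0,0,0,0],[0,0,0,0,0,0,0],[0,0,0,0,0,0,0],[0,0,0,0,0,0,0],[0,0,0,0,0,0,0],[0,0,0,0,0,0,0],[0,0,0,0,0,0,0]])

```text
clock: 28.9
tool_pos: [0.5291, 0.1902, 0.169]
orientation: [[-0.994, 0.106, 0.0], [0.106, 0.994, 0.002], [-0.0, 0.002, -1.0]]
force: [-2.7, 0.3, 5.6]
width: 0.195
finger_force: 98.7
```

```bash
python3 f.py
```

```text
29.1 [0.5291 0.1902 0.169 ] [-2.75 -0.69  6.14 -0.18  0.07 -0.04] 0.33
```

Call:
jog_arm(deltas=[[0,0,0,0,0,0,0],[0,0,0,0,0,0,0],[0,0,0,0,0,0,0],[0,0,0,0,0,0,0],[0,0,0,0,0,0,0],[0,0,-0.02,0,0,0,0],[0,0,-0.02,0,0,0,0],[0,0,-0.03,0,0,0,0],[0,0,-0.04,0,0,0,0],[0,0,-0.05,0,0,0,0]])

```text
clock: 30.35
tool_pos: [0.5289, 0.1901, 0.1734]
orientation: [[-0.994, 0.106, -0.0], [0.106, 0.994, 0.001], [0.0, 0.001, -1.0]]
force: [-0.0, 0.6, -1.9]
width: 0.201
finger_force: 97.5
```

```bash
python3 f.py;python3 - <<'E'
from h import *
a=ctrl.read_camera("scene");A=cv2.resize(a[150:290,290:400],None,fx=5,fy=4,interpolation=cv2.INTER_CUBIC)
cv2.imwrite("pics/s8.png",A)
E
```

```text
30.55 [0.529  0.1902 0.1735] [ 0.13 -0.11 -1.18  0.01 -0.04 -0.  ] 0.24
```

View pics/s8.png

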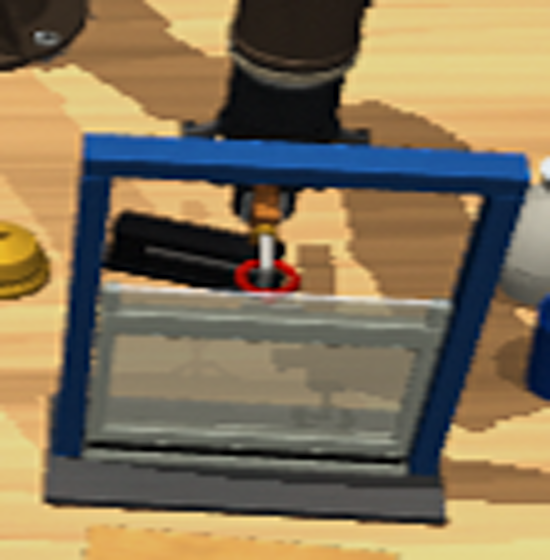

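The sash rests on the black sill with its ring at crop (267,277), and the leg hangs free inside the ring with no force on it. Now I lift out.

Call:
jog_arm(deltas=[[0,0,-0.15,0,0,0,0],[0,0,-0.25,0,0,0,0],[0,0,-0.35,0,0,0,0],[0,0,-0.45,0,0,0,0],[0,0,-0.5,0,0,0,0],[0,0,-0.5,0,0,0,0],[0.6,0,-0.3,0,0,0,0],[0.9,-0.4,-0.1,0,0,0,0],[0.6,-0.9,0,0,0,0.3,0],[0,-1,0,0,0,0.5,0]])

```text
clock: 31.85
tool_pos: [0.456, 0.128, 0.2517]
orientation: [[-0.98, 0.201, -0.0], [0.201, 0.98, 0.002], [0.001, 0.002, -1.0]]
force: [1.3, -0.5, -1.3]
width: 0.199
finger_force: 97.5
```

```bash
python3 - <<'E'
from h import *
import pickle
g=pickle.load(open("grasp.pkl","rb"));P=g["tool_pos"]+[0,0,.10];R=g["orientation"]
plan(P,R);s=ctrl.observe();print((R.T@(P-s["tool_pos"])/.03).round(2),s["dq"].round(2))
a=ctrl.read_camera("scene").astype(int);mk=(a[...,2]>120)&(a[...,1]<60)&(a[...,0]<70);y,x=np.nonzero(mk);k=(x>320)&(x<375)&(y>180)&(y<300);print(x[k].min(),x[k].max(),y[k].min(),y[k].max())
E
```

```text
now [0.456  0.128  0.2517] shift units [ -6.1  -10.04   3.16] turn units [ 0.01 -0.01  0.56]
[-6.75 -9.6   3.18] [ 0.26 -0.16  0.23  0.2   0.   -0.06 -0.04]
337 349 214 222
```

Call:
jog_arm(deltas=[[-0.3,-0.9,0,0,0,0.3,0],[-0.6,-1,0,0,0,0.26,0],[-0.8,-1,0.2,0,0,0,0],[-0.8,-1,0.3,0,0,0,0],[-0.8,-1,0.4,0,0,0,0],[-0.8,-1,0.5,0,0,0,0],[-0.8,-1,0.5,0,0,0,0],[-0.8,-1,0.5,0,0,0,0],[-0.6,-0.7,0.4,0,0,0,0],[-0.3,-0.3,0.2,0,0,0,0]])

```text
clock: 33.15
tool_pos: [0.5803, -0.1847, 0.1601]
orientation: [[-0.963, 0.27, -0.001], [0.27, 0.963, -0.0], [0.001, -0.0, -1.0]]
force: [-0.8, -0.1, -0.4]
width: 0.197
finger_force: 97.7
```

Call:
jog_arm(deltas=[[0,0,0,0,0,0,0],[0,0,0,0,0,0,0],[0,0,0,0,0,0,0],[0,0,0,0,0,0,0],[0,0,0,0,0,0,0],[0,0,0,0,0,0,0],[0,0,0,0,0,0,0],[0,0,0,0,0,0,0],[0,0,0,0,0,0,0],[0,0,0,0,0,0,0]])

```text
clock: 34.4
tool_pos: [0.5807, -0.1812, 0.161]
orientation: [[-0.964, 0.266, 0.0], [0.266, 0.964, 0.001], [0.0, 0.001, -1.0]]
force: [-0.2, 0.6, -1.6]
width: 0.198
finger_force: 97.7
```

```bash
python3 - <<'E'
from h import *
import pickle
g=pickle.load(open("grasp.pkl","rb"));P=g["tool_pos"]+[0,0,.04];R=g["orientation"]
plan(P,R);s=ctrl.observe();print(s["clock"],(R.T@(P-s["tool_pos"])/.03).round(3),s["dq"].round(2),s["force"],s["moment"])
a=ctrl.read_camera("scene");cv2.imwrite("pics/s9.png",a)
w=ctrl.read_camera("wrist");cv2.imwrite("pics/w9.png",np.hstack([cv2.resize(a[180:280,180:280],(400,400),interpolation=2),cv2.resize(w[:400,80:480],(400,400))]))
E
```

```text
now [ 0.5807 -0.1812  0.161 ] shift units [-0.01 -0.77  2.16] turn units [ 0.01 -0.01 -0.  ]
34.4 [-0.007 -0.773  2.157] [ 0. -0. -0. -0.  0.  0. -0.] [-0.2213146   0.64895109 -1.55600195] [-0.04192751  0.02339813  0.00682013]
```

View pics/w9.png

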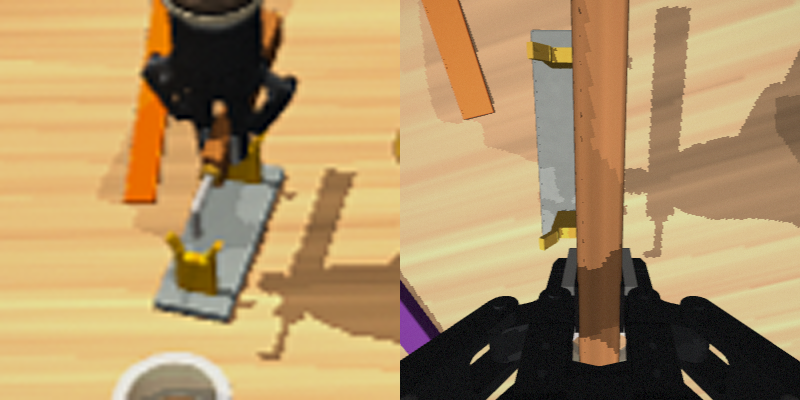

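The left part shows the pole level above the rest. The right part, against the grasp picture, shows the batten at the same columns (252 to 308 at the top), so it has not slipped in the hand.

Call:
jog_arm(deltas=[[0,-0.2,0,0,0,0,0],[0,-0.3,0,0,0,0,0],[0,-0.2,0.2,0,0,0,0],[0,-0.07,0.4,0,0,0,0],[0,0,0.5,0,0,0,0],[0,0,0.5,0,0,0,0],[0,0,0.4,0,0,0,0],[0,0,0.2,0,0,0,0],[0,0,0,0,0,0,0],[0,0,0,0,0,0,0]])

```text
clock: 35.75
tool_pos: [0.5749, -0.2035, 0.0954]
orientation: [[-0.964, 0.266, 0.001], [0.266, 0.964, 0.001], [-0.001, 0.001, -1.0]]
force: [0.1, -0.5, -1.9]
width: 0.197
finger_force: 97.7
```

```bash
cat > r.py <<'E'
from h import *
import pickle
g=pickle.load(open("grasp.pkl","rb"));P=g["tool_pos"];R=g["orientation"]
plan(P,R);s=ctrl.observe();print(s["clock"],(R.T@(P-s["tool_pos"])/.03).round(3),s["force"],s["moment"])
E
python3 r.py
```

```text
now [ 0.5749 -0.2035  0.0954] shift units [ 0.01 -0.01  1.31] turn units [0.01 0.   0.  ]
35.75 [ 0.005 -0.005  1.305] [ 0.07028416 -0.52671061 -1.87686419] [-0.02350619 -0.00649742  0.01028652]
```

Call:
jog_arm(deltas=[[0,0,0.15,0,0,0,0],[0,0,0.2,0,0,0,0],[0,0,0.2,0,0,0,0],[0,0,0.2,0,0,0,0],[0,0,0.2,0,0,0,0],[0,0,0.15,0,0,0,0],[0,0,0.1,0,0,0,0],[0,0,0.07,0,0,0,0],[0,0,0,0,0,0,0],[0,0,0,0,0,0,0]])

```text
clock: 37.0
tool_pos: [0.5747, -0.2034, 0.057]
orientation: [[-0.964, 0.266, 0.0], [0.266, 0.964, 0.001], [-0.0, 0.001, -1.0]]
force: [-0.2, 0.5, -1.6]
width: 0.2
finger_force: 97.7
```

```bash
python3 r.py
```

```text
now [ 0.5747 -0.2034  0.057 ] shift units [-0.   -0.01  0.03] turn units [ 0.01 -0.   -0.  ]
37.0 [-0.004 -0.007  0.025] [-0.17452079  0.52384027 -1.56050056] [ 0.00709247 -0.01103675  0.02267995]
```

Just short of contact. I ease down 1 mm and open slowly.

Call:
jog_arm(deltas=[[0,0,0.02,0,0,0,0],[0,0,0.01,0,0,0,0],[0,0,0,0,0,0,0],[0,0,0,0,0,0,0.2],[0,0,0,0,0,0,0.25],[0,0,0,0,0,0,0.35],[0,0,0,0,0,0,0.5],[0,0,0,0,0,0,0.7],[0,0,0,0,0,0,1],[0,0,0,0,0,0,1]])

```text
clock: 38.25
tool_pos: [0.5746, -0.2033, 0.056]
orientation: [[-0.964, 0.266, 0.0], [0.266, 0.964, 0.001], [0.0, 0.001, -1.0]]
force: [-0.6, -0.9, -0.7]
width: 0.998
finger_force: 0.0
```

Call:
jog_arm(deltas=[[0,0,0,0,0,0,1],[0,0,-0.2,0,0,0,1],[0,0,-0.4,0,0,0,1],[0,0,-0.6,0,0,0,1],[0,0,-0.8,0,0,0,1],[0,0,-0.9,0,0,0,1],[0,0,-0.9,0,0,0,1],[0,0,-0.8,0,0,0,1],[0,0,-0.5,0,0,0,1],[0,0,-0.2,0,0,0,1]])

```text
clock: 39.5
tool_pos: [0.5749, -0.2037, 0.2163]
orientation: [[-0.964, 0.266, 0.002], [0.266, 0.964, 0.001], [-0.001, 0.001, -1.0]]
force: [0.2, -0.3, -0.3]
width: 0.999
finger_force: 0.0
```

```bash
python3 - <<'E'
from h import *
a=ctrl.read_camera("scene");w=ctrl.read_camera("wrist");s=ctrl.observe();print(s["clock"],s["tool_pos"],s["force"],s["dq"].round(3))
cv2.imwrite("pics/z.png",np.hstack([cv2.resize(a[160:300,200:410],(480,320),interpolation=2),cv2.resize(w[:,120:440],(320,420))[:320]]))
b=a.astype(int);mk=(b[...,2]>120)&(b[...,1]<60)&(b[...,0]<70);y,x=np.nonzero(mk);k=(x>320)&(x<375)&(y>180)&(y<300);print(x[k].min(),x[k].max(),y[k].min(),y[k].max())
E
```

```text
39.6 [ 0.57463059 -0.20353918  0.21533858] [-0.16266818  0.17392405  0.20515287] [ 0.003  0.017 -0.005  0.02  -0.003 -0.011  0.001]
337 349 214 222
```

View pics/z.png

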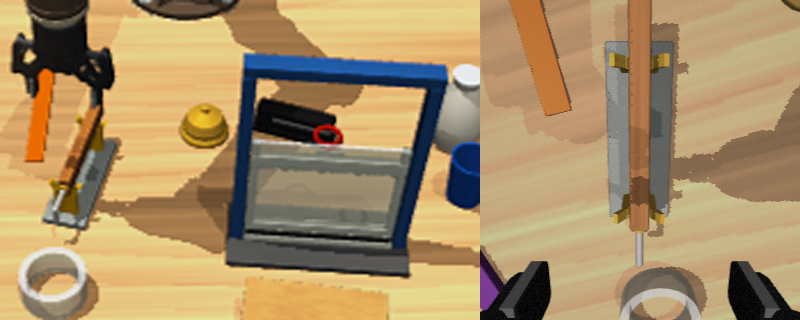

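The pole lies in both forks as before (batten front at crop (640,232)). The sash is seated with its ring at (327,135), and the gripper is clear of everything.

```bash
python3 -c "from plant import ctrl;print(ctrl.close_job())"
```

```text
the job is handed in; nothing more can be done
None
```

The job is handed in at about 40 s: the sash was pulled down and bedded with about 7 to 10 N for over two seconds, then unhooked, still seated on the sill in the last picture, and the pole lies back in its rest.

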